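Tighten a connector's lock ring with a two-pin spanner

TASK

Take the two-pin spanner out of its rest, set it on the steel lock ring of the grey enclosure so that both prongs are down in the ring's two holes, and turn the ring clockwise until it comes up against its stop and is snug there, about half a newton metre. Do not press hard or overtighten. Then stand the spanner back in its rest.

Things in the scene. Friction and masses are not known exactly. Their poses are not given: they have to be found in the camera images.
- spanner: Two-pin spanner standing upright, 87 mm tall, 0.16 kg. Origin on its long axis at the level of the prong tips (spring out); z up along the axis, x along the line through the two prongs. From the origin up: two steel prongs, round steel head 54 mm diameter (7 to 16 mm), thin shank, collar 25 mm diameter (38 to 46 mm), black flat grip (46 to 87 mm).
- spanner_grip (a point): Centre of the spanner's grip, 67 mm above its origin. The grip is 36 mm wide (x), 18 mm thick (y), 41 mm tall; pinch it across its two flat faces, along y. Axes as the spanner's.
- prongs (a point): On the spanner's axis, midway between the prong tips. Prongs: 5 mm diameter, 7 mm long below the head, chamfered, 20 mm either side of the axis (x). Head and prongs are one sprung plunger under the grip: pressed, it gives from 3.6 N on, 600 N/m, 10 mm of travel (9.6 N), then is solid. It does not twist in the grip.
- tool_rest: Fixed black block 84 (x) by 46 (y) by 22 mm high, origin at the centre of its underside. Two holes in its top, 13 mm diameter, 14 mm deep, at x = -20 and +20 mm. The spanner stands with its prongs in them, head on the block: its origin is then 15 mm above the rest's and its x axis along the rest's x axis, either way round.
- enclosure: Fixed grey die-cast enclosure 86 by 86 mm, 30 mm high, with a round boss to 36 mm; origin at the centre of its underside, z up. The steel lock ring lies on the boss, concentric with the enclosure. Two small ribs on the lid, at either side of the boss, mark its +y and -y directions.
- ring_face (a point): Centre of the ring's top face, 46 mm above the enclosure's origin. Ring 56 mm outer, 22 mm inner diameter; two holes 10 mm diameter, 8 mm deep, 20 mm either side of the centre. The bearing of their line is not measured: at first within 0.55 rad of the enclosure's y axis, to be seen or felt for. Prongs slide on the face and drop in at the holes.
- lock_ring (a joint): Turn of the lock ring, rad: 0 is fully home at its hard stop, negative is the turn still to go (0.6 to 0.9 at the start). It grows as the ring turns clockwise seen from above. Turning takes up to 0.2 N m (friction; it stays where it is left); at the stop the moment climbs by some 0.1 N m per 0.01 rad of grip turn: snug is 0.35 to 0.8 N m.
Mind the look-alikes: they are no part of the job. What is meant by the enclosure is not red or yellow, and is the smaller of those in its own colour.

How it is judged:
By the outcome, as a careful person would: the job done as asked, in the order asked, and still so for the second after the job is handed in, with the robot touching nothing.
It also fails if it takes over 72 s, if anything falls off the work surface, if the arm or the gripper's body presses on something with over 40 N, if the wrist force passes 120 N, or if a joint passes its speed limit or range.

ROBOT

A 6-joint arm with a two-finger parallel gripper is mounted at the origin on a cart in front of the work surface, level with it; the furniture and walls round the work are solid. World frame = base frame: x ahead of the robot, y to its left, z up, the work surface at z = 0. Lengths are in m, angles in rad, forces in N, time in s.
With the tool pointing down it reaches from about 0.25 to 0.775 m from the base axis. Payload 8.9 kg.
Tool frame: the origin (TCP) lies on the centre line of the jaws, within the pads' length; the fingertips stand 19 mm ahead of it and the grasp point (between the pads) is the TCP; z points along the fingers, y is the direction in which the jaws open and shut (so a half turn about z gives the same grasp; the last joint's range is limited). The gripper opens to 85 mm and grips with 20 to 120 N. Pads are 22 mm wide; open, the fingers measure 114 mm over their backs; the gripper's body (76 mm by 85 mm) begins 54 mm behind the grasp point. The pads swing forward as they close: fully open they stand 13 mm farther back than shut.
Start: joints at [1.109, 0.291, -0.153, 1.127, 0, 1.431], TCP at [0.167, 0.498, 0.25] pointing down, gripper open.
Joint ranges: [-2.52, 2.52], [-0.91, 1.74], [-1.3, 1.37], [-1.96, 2.02], [-1.52, 1.47], [-3.14, 3.14]. Speed limits (rad/s): [2.22, 2.22, 2.79, 3.14, 3.14, 3.14].

INTERFACE

Orientations are given as a unit quaternion [x, y, z, w].
In Python, from station import robot, eyes gives the robot as it stands. Calls block until the motion is done:
- robot.goto(position, orientation): joint-space move of the TCP to a pose.
- robot.line_to(position, vel=0.15, attitude=None): straight line of the TCP; attitude=None keeps the orientation; vel is the mean speed in m/s.
- robot.movej(angles): joint-space move.
- robot.open_jaws() and robot.gripper_close(grasp_force=None): open the fingers fully, or close them until they stop; grasp_force is the grip in N (None keeps the last).
- robot.wait(seconds).
- robot.solve_ik(position, orientation): joint angles nearest the present ones, or None.
- robot.read_state(): the state.
- eyes.capture(name): name is "side" or "top" or "wrist"; returns a dict with "frame" (420x560x3 uint8, red, green, blue), "z_map" (420x560 float32, m along the optical axis (not along the pixel's ray), 0 where there is no reading), "fx", "fy", "cx", "cy" (pixels), "k1" (the pictures are not rectified: a ray, as slopes to the right and down, at radius r is drawn at 1 + k1 r^2 times it, then the intrinsics apply), "R" (3x3) and "t" (3): a world point X has camera coordinates R X + t. Camera axes: x right, y down, z forward; pixel columns grow to the right and rows downward; lengths in m; the calibration is good to about 2 mm. A picture is of the moment at which its call begins.
A pose or a line that the arm cannot do raises robot.PlanningError and nothing moves.
- robot.sign_off(): hands the job in, once; it reports no verdict.
Trained networks look in a picture, given as the dict that the camera call returned (one of the last four; its "shot" number tells which), for a name from the list of things; names that differ only in an ending like _2 or _b are one class to them, and where a whole thing is asked for, a point or a joint stands for the part that bears it (a point fixed in the world has none). Each returns a list of dicts, best first, with "conf" (0 to 1); they miss things now and then, are a little off and sometimes report something else, mostly with a low value. They report only what shows in the picture. A call takes as long as a camera call. They do not tell look-alikes from the thing itself.
- eyes.look_for(picture, name): "point" ([x, y, z] in m, in world coordinates, good to about 4 mm: the middle of the surface that is visible of it).
The state is a dict: "t": time; "qpos": joint angles; "joint_velocities": joint speeds; "joint_efforts": joint torques, N m; "position": TCP position; "tool_rot": TCP orientation; "ft_force": force on the tool from outside, world axes, zero at the start; "ft_torque": the same for the moment, N m; "finger_gap": finger opening in m.
Only numpy, scipy, OpenCV 4.12 (cv2) and the standard library are available. Lean on these libraries where they do the work, as an engineer would, in place of code of your own. Each camera call takes 0.05 s, during which the arm holds its last target. There are 200 camera calls.

## Working session

There is one attempt and no reset: what is moved stays moved. The work goes in short steps, each a Python script; the robot and the scene stay as the last script left them, time stands still between calls to the robot, and variables do not carry over. Pictures are saved under pics/ and viewed, about 8 in all and at most 12, crops included, and the job is handed in when it is done.

```bash
ls; mkdir -p pics; cat > h.py <<'E'
import numpy as np, cv2
from station import robot, eyes
def save(p,n,crop=None,scale=1):
    im=p["frame"][:,:,::-1]
    if crop: x0,y0,x1,y1=crop; im=im[y0:y1,x0:x1]
    im=cv2.resize(im,None,fx=scale,fy=scale,interpolation=cv2.INTER_CUBIC); cv2.imwrite(f"pics/{n}.png",im)
def proj(p,X):
    c=p["R"]@np.asarray(X,float)+p["t"]; s=c[:2]/c[2]; s=s*(1+p["k1"]*(s@s)); return np.array([p["fx"]*s[0]+p["cx"],p["fy"]*s[1]+p["cy"]])
def rays(p,uv):
    d=(np.asarray(uv,float).reshape(-1,2)-[p["cx"],p["cy"]])/[p["fx"],p["fy"]]; s=d.copy()
    for _ in range(20): s=d/(1+p["k1"]*(s**2).sum(1,keepdims=True))
    return np.c_[s,np.ones(len(s))]
def atz(p,uv,z):  # pixel -> world at height z
    R,t=np.array(p["R"]),np.array(p["t"]); c=-R.T@t; d=rays(p,uv)@R
    return c+d*((z-c[2])/d[:,2])[:,None]
def cloud(p):
    v,u=np.mgrid[0:420,0:560]; d=p["z_map"].ravel()
    X=(rays(p,np.c_[u.ravel(),v.ravel()])*d[:,None]-np.array(p["t"]))@np.array(p["R"]); X[d==0]=np.nan
    return X.reshape(420,560,3)
E
python3 - <<'E'
from h import *
for n in ("top","side"):
    p=eyes.capture(n); save(p,n)
    print(n,p["fx"],p["k1"],-np.array(p["R"]).T@p["t"])
    for o in ("spanner","tool_rest","enclosure","lock_ring","ring_face"):
        try:
            for d in eyes.look_for(p,o): print(o,np.round(d["point"],3),round(d["conf"],2),proj(p,d["point"]).round())
        except Exception as e: print(o,e)
print(robot.read_state())
E
```

```text
pics
top 442.03474750858106 -0.008818341518890306 [0.32762691 0.15021676 0.91548377]
spanner [ 0.468 -0.059  0.033] 0.84 [392. 212.]
tool_rest [ 0.462 -0.043  0.023] 0.64 [383. 216.]
enclosure [ 0.338 -0.026  0.028] 0.89 [377. 277.]
enclosure [0.461 0.215 0.033] 0.88 [257. 214.]
enclosure [0.607 0.37  0.032] 0.65 [184. 144.]
enclosure [0.306 0.213 0.043] 0.57 [255. 292.]
lock_ring [0.468 0.219 0.045] 0.73 [254. 209.]
ring_face [ 0.34  -0.024  0.031] 0.97 [376. 276.]
ring_face [0.608 0.365 0.026] 0.84 [187. 144.]
ring_face [0.459 0.215 0.029] 0.69 [257. 215.]
ring_face [0.3   0.214 0.05 ] 0.66 [255. 296.]
side 527.0717547594782 -0.12276664527171703 [-0.04847913 -0.38297132  1.02289005]
spanner [ 0.474 -0.068  0.03 ] 0.83 [359. 272.]
spanner [ 0.461 -0.088  0.016] 0.67 [361. 285.]
tool_rest [ 0.46  -0.088  0.023] 0.66 [361. 284.]
enclosure [0.449 0.193 0.031] 0.97 [272. 206.]
enclosure [ 0.334 -0.037  0.027] 0.85 [302. 301.]
enclosure [0.6   0.358 0.028] 0.85 [274. 140.]
enclosure [0.292 0.198 0.043] 0.67 [217. 238.]
lock_ring [0.461 0.216 0.048] 0.63 [269. 193.]
ring_face [0.447 0.193
[... 206 characters left out ...]
 [362. 285.]
{'t': 0.6, 'qpos': array([ 1.10873108e+00,  2.90674453e-01, -1.53394084e-01,  1.12672861e+00,
       -2.08960390e-05,  1.43154861e+00]), 'joint_velocities': array([ 0.00099492, -0.00116277,  0.00082858,  0.00108005,  0.00132225,
       -0.00091829]), 'joint_efforts': array([-1.76942945e-04, -5.36794102e+01,  3.31542349e+01,  1.99259164e-03,
       -6.28534417e-05, -8.66274604e-06]), 'position': array([0.16652296, 0.49788039, 0.2503206 ]), 'tool_rot': array([ 1.60708819e-01,  9.87001862e-01, -3.48554458e-06,  9.85799194e-06]), 'ft_force': array([-0.3832293 ,  0.60517847,  0.94480389]), 'ft_torque': array([-0.01412256, -0.01658317, -0.00026481]), 'finger_gap': 0.08534187833259868}
```

View pics/top.png

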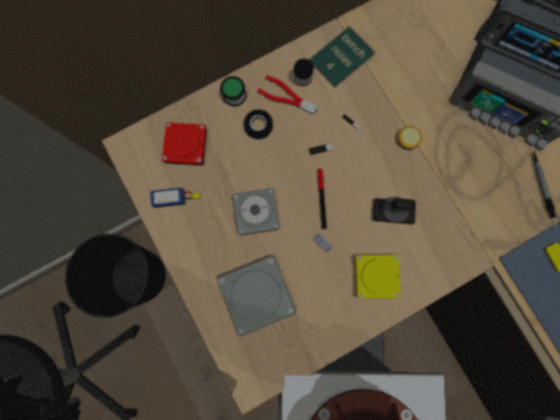

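View pics/side.png

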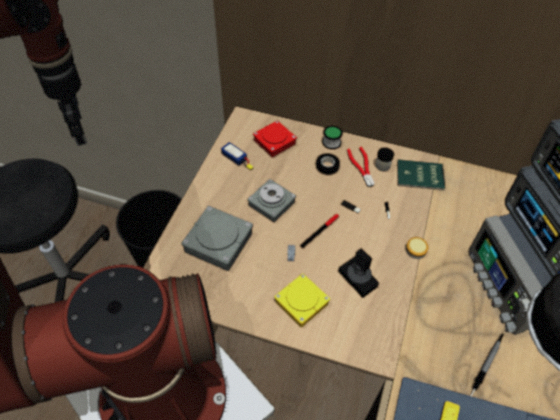

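Candidates: the small grey enclosure with a steel ring is at (257,212) in the top view. The look-alikes are a larger grey one (256,295), red (185,143) and yellow (378,277). The spanner in its rest is at (395,210), and there is only one. I choose (257,212) and will check it close up with the wrist camera.

```bash
cat >> h.py <<'E'
from scipy.spatial.transform import Rotation as Ro
def down(yaw): return (Ro.from_euler('z',yaw)*Ro.from_euler('x',np.pi)).as_quat()
E
python3 - <<'E'
from h import *
import pickle
for y in np.arange(-3,3.1,0.5):
    print(round(y,2),[None if q is None else q.round(2)[[0,5]].tolist() for q in (robot.solve_ik([.465,.218,.2],down(y)),robot.solve_ik([.468,-.059,.2],down(y)))])
q=robot.read_state()
robot.goto([.43,.218,.30],down(np.pi)); 
p=eyes.capture("wrist"); pickle.dump(p,open("w1.pkl","wb")); save(p,"w1",scale=1.4)
print(robot.read_state()["t"],-np.array(p["R"]).T@p["t"],p["R"], proj(p,[.465,.218,.046]))
for o in ("enclosure","lock_ring"):
  for d in eyes.look_for(p,o): print(o,d["point"],d["conf"])
robot.goto([.42,-.059,.30],down(np.pi)); 
p=eyes.capture("wrist"); pickle.dump(p,open("w2.pkl","wb")); save(p,"w2",scale=1.4)
for o in ("spanner","spanner_grip","tool_rest"):
  for d in eyes.look_for(p,o): print(o,d["point"],d["conf"],proj(p,d["point"]))
print(robot.read_state()["t"],robot.read_state()["qpos"])
E
```

```text
-3.0 [[0.3, 0.15], [-0.28, -0.42]]
-2.5 [[0.3, -0.35], [-0.28, -0.92]]
-2.0 [[0.3, -0.85], [-0.28, -1.42]]
-1.5 [[0.3, -1.35], [-0.28, -1.92]]
-1.0 [[0.3, -1.85], [-0.28, -2.42]]
-0.5 [[0.3, -2.35], [-0.28, -2.92]]
0.0 [[0.3, -2.85], [-0.28, 2.86]]
0.5 [[0.3, 2.94], [-0.28, 2.36]]
1.0 [[0.3, 2.44], [-0.28, 1.86]]
1.5 [[0.3, 1.94], [-0.28, 1.36]]
2.0 [[0.3, 1.44], [-0.28, 0.86]]
2.5 [[0.3, 0.94], [-0.28, 0.36]]
3.0 [[0.3, 0.44], [-0.28, -0.14]]
2.0917 [0.34875138 0.21912262 0.42422533] [[-7.01740590e-05  9.99999261e-01  1.21381935e-03]
 [ 9.49941564e-01 -3.12569491e-04  3.12427475e-01]
 [ 3.12427624e-01  1.17498176e-03 -9.49940840e-01]] [283.94929099 203.25745134]
enclosure [0.4493, 0.2166, 0.0246] 0.93
enclosure [0.3335, -0.0165, 0.0282] 0.88
enclosure [0.3113, 0.2109, 0.0494] 0.85
lock_ring [0.4718, 0.2174, 0.0437] 0.84
spanner [0.4675, -0.0666, 0.0635] 0.62 [276.78344005 218.29729829]
spanner [0.4666, -0.0703, 0.0236] 0.18 [274.41787954 206.4359817 ]
spanner_grip [0.4674, -0.0679, 0.0606] 0.61 [275.65742091 217.32776331]
tool_rest [0.4685, -0.0717, 0.0244] 0.72 [273.24546561 208.15030836]
3.4667 [-3.10109497e-01  7.18143963e-02 -2.93981170e-01  1.20512037e+00
  1.12749811e-04 -3.11875894e-01]
```

View pics/w1.png

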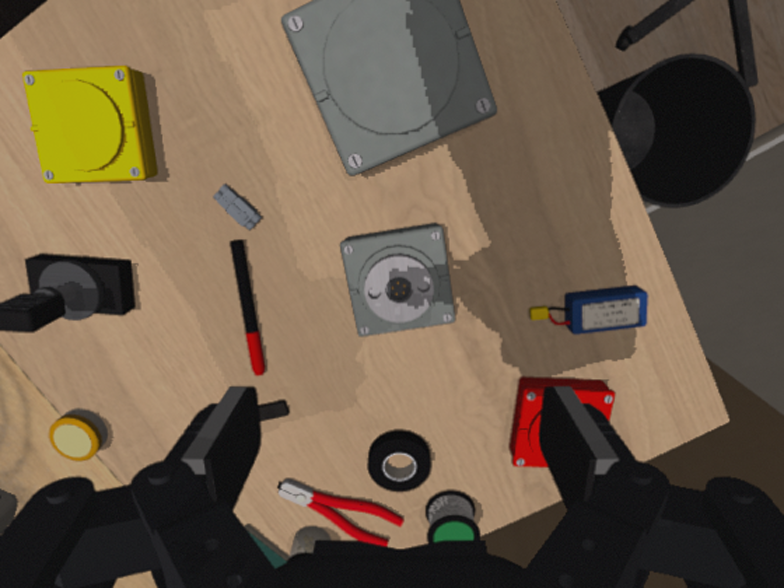

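View pics/w2.png

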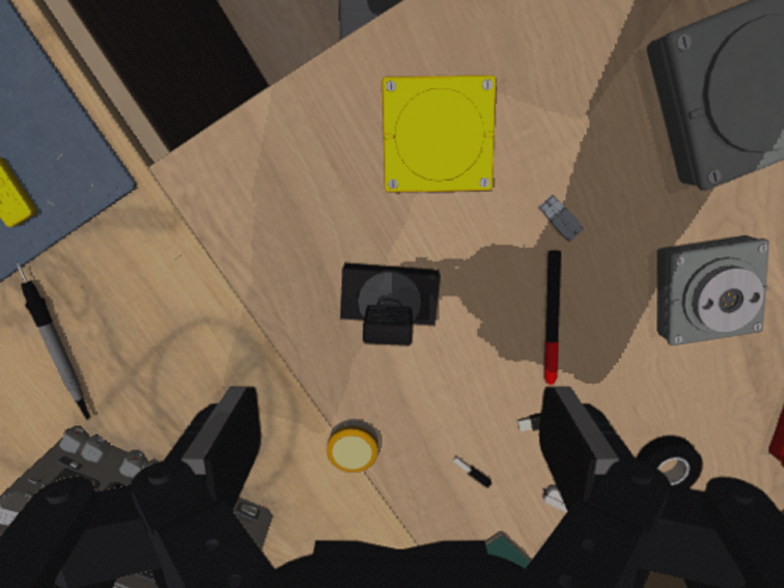

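The first wrist picture confirms the choice: small grey enclosure with steel ring at (399,290), its holes at about (375,293) and (423,288). In the second, the spanner's grip is at (388,322), its width along the image x axis (world y). Next I measure the exact poses from depth.

```bash
python3 - <<'E'
from h import *
import pickle
def rect(C,box,z0,z1):
    m=(C[...,2]>z0)&(C[...,2]<z1)&(C[...,0]>box[0])&(C[...,0]<box[1])&(C[...,1]>box[2])&(C[...,1]<box[3])
    X=C[m]; n,l,s,c=cv2.connectedComponentsWithStats(m.astype(np.uint8)); k=1+np.argmax(s[1:,4]); X=C[l==k]
    r=cv2.minAreaRect((X[:,:2]*1000).astype(np.float32)); return len(X),np.round(r[0],1),np.round(r[1],1),round(r[2],1),X[:,2].mean().round(4),X[:,2].std().round(4)
p1=pickle.load(open("w1.pkl","rb"));p2=pickle.load(open("w2.pkl","rb"))
C1,C2=cloud(p1),cloud(p2)
print("grip",rect(C2,(.4,.53,-.13,0),.095,.11)); print("rest",rect(C2,(.4,.53,-.13,0),.017,.027))
print("rest1",rect(C1,(.4,.53,-.13,0),.017,.027),"grip1",rect(C1,(.4,.53,-.13,0),.095,.11))
for C in (C1,C2):
    print("lid",rect(C,(.4,.53,.15,.28),.026,.033),"lid+",rect(C,(.4,.53,.15,.28),.024,.055),"ring",rect(C,(.4,.53,.15,.28),.0425,.05))
print("holes w1",atz(p1,np.array([[375,293],[423,288],[399,290]])/1.4,.046).round(4).tolist())
print("holes w2",atz(p2,np.array([[709,303],[755,297],[731,300]])/1.4,.046).round(4).tolist())
print("grip top px w2",atz(p2,np.array([[363,345],[411,345],[366,307],[409,307]])/1.4,.102).round(4).tolist())
save(p1,"c1",(230,140,345,255),5)
E
```

```text
grip (650, array([475.2, -66.1]), array([35.5, 18.6]), 87.1, np.float64(0.1021), np.float64(0.0017))
rest (612, array([472.1, -90.2]), array([35.7, 48.3]), 85.7, np.float64(0.0228), np.float64(0.0012))
rest1 (737, array([474.5, -43.2]), array([38.7, 48.9]), 85.9, np.float64(0.0224), np.float64(0.0018)) grip1 (498, array([474.6, -60.8]), array([28.3, 18.7]), 86.8, np.float64(0.1011), np.float64(0.0022))
lid (2480, array([468.8, 218.7]), array([85.9, 86. ]), 9.2, np.float64(0.0308), np.float64(0.001)) lid+ (5097, array([468.8, 218.7]), array([85.9, 86. ]), 9.2, np.float64(0.0371), np.float64(0.0071)) ring (1622, array([469. , 218.6]), array([55.5, 55.7]), 57.8, np.float64(0.0467), np.float64(0.0012))
lid (2183, array([468.3, 218.3]), array([86.6, 87. ]), 9.3, np.float64(0.0307), np.float64(0.0013)) lid+ (4673, array([468.3, 218.3]), array([86.6, 87. ]), 9.3, np.float64(0.0374), np.float64(0.0073)) ring (1593, array([468.5, 218.4]), array([57.1, 55.4]), 67.2, np.float64(0.0466), np.float64(0.0013))
holes w1 [[0.4721, 0.1997, 0.046], [0.4679, 0.2386, 0.046], [0.4696, 0.2192, 0.046]]
holes w2 [[0.4717, 0.2011, 0.046], [0.4664, 0.2405, 0.046], [0.4691, 0.2198, 0.046]]
grip top px w2 [[0.4837, -0.0834, 0.102], [0.4837, -0.0491, 0.102], [0.4548, -0.0806, 0.102], [0.4548, -0.0507, 0.102]]
```

View pics/c1.png

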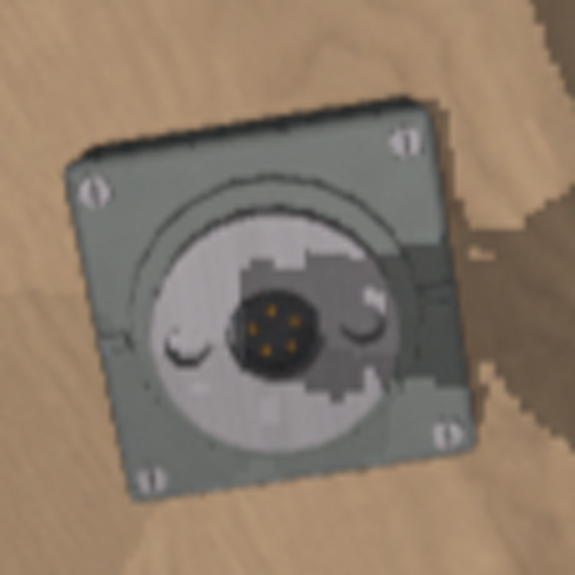

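```bash
python3 - <<'E'
from h import *
import pickle
y=np.radians(87-180)
robot.goto([.4745,-.066,.16],down(y))
s=robot.read_state(); print(s["t"],s["ft_force"].round(2),s["ft_torque"].round(3))
robot.line_to([.4745,-.066,.083],vel=.12)
robot.gripper_close(80)
s=robot.read_state(); print("closed",s["t"],s["ft_force"].round(2),s["ft_torque"].round(3),s["finger_gap"],s["position"])
robot.line_to([.4745,-.066,.125],vel=.1)
robot.wait(.3)
s=robot.read_state(); print("lift",s["t"],s["ft_force"].round(2),s["ft_torque"].round(3),s["finger_gap"],s["position"])
p=eyes.capture("wrist");save(p,"w3"); pickle.dump(p,open("w3.pkl","wb"))
E
```

```text
4.8083 [-0.29 -0.6  -0.3 ] [ 0.026 -0.03   0.017]
closed 6.225 [-0.08 -0.35  1.32] [-0.021 -0.008  0.031] 0.017908683876371234 [ 0.47456521 -0.06600752  0.0830558 ]
lift 7.0917 [ 0.41  0.31 -1.78] [ 0.024 -0.041 -0.034] 0.017176145854365558 [ 0.47417245 -0.06590122  0.12453164]
```

View pics/w3.png

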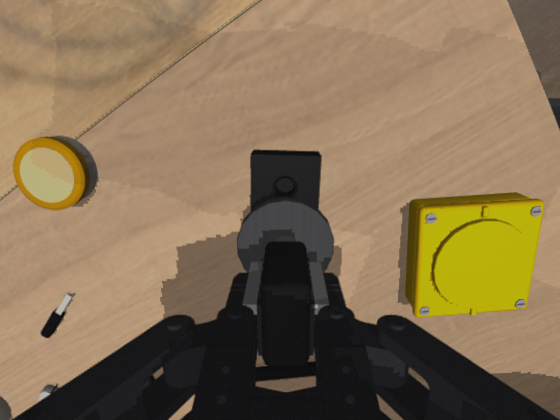

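The spanner is held and lifted. Its head is at (285,238), with the rest's hole at (285,185) behind it. Now I measure the head centre relative to the TCP, and the rest.

```bash
python3 - <<'E'
from h import *
import pickle
from scipy.optimize import least_squares
p=pickle.load(open("w3.pkl","rb")); C=cloud(p)
near=(abs(C[...,0]-.474)<.045)&(abs(C[...,1]+.066)<.06)
H=near&(C[...,2]>.06)&(C[...,2]<.08)
print("head z",np.nanmedian(C[H][:,2]),H.sum())
# outline of head (outer arc) : boundary pixels far from axis
e=H.astype(np.uint8); pts=[]
for v in range(200,250):
    u=np.where(e[v])[0]
    if len(u): pts+= [(u.min(),v),(u.max(),v)]
for u in range(250,322):
    v=np.where(e[:,u])[0]
    if len(v): pts.append((u,v.min()))
q=atz(p,pts,.0725)[:,:2]
r=least_squares(lambda a:np.hypot(*(q-a[:2]).T)-a[2],[.474,-.066,.027],loss="soft_l1",f_scale=.001); print("circle",r.x,np.abs(r.fun).mean())
r=least_squares(lambda a:np.hypot(*(q-a[:2]).T)-.027,[.474,-.066],loss="soft_l1",f_scale=.001); print("fixed r",r.x)
print("rest corners",atz(p,[[251,151],[321,152],[285,186]],.022).round(4).tolist())
E
```

```text
head z 0.07325062651260217 4515
circle [ 0.47339903 -0.06814618  0.02607701] 0.0002142922903384056
fixed r [ 0.4734555  -0.06701969]
rest corners [[0.4932, -0.1119, 0.022], [0.448, -0.1089, 0.022], [0.4725, -0.0875, 0.022]]
```

```bash
cat >> h.py <<'E'
CR=np.array([.4688,.2186]); D=.001
def tcp(yaw,z,c=CR): return [c[0]-D*np.cos(yaw),c[1]-D*np.sin(yaw),z]
def st(tag=""):
    f=np.mean([(robot.wait(.02),np.r_[(s:=robot.read_state())["ft_force"],s["ft_torque"]])[1] for _ in range(5)],0)
    s=robot.read_state(); print(tag,round(s["t"],2),f[:3].round(2),f[3:].round(3),s["position"].round(4)); return f
E
python3 - <<'E'
from h import *
y=np.radians(-83)
robot.line_to([.4745,-.066,.16],vel=.2)
robot.goto(tcp(y,.15),down(y))
f0=st("above"); np.save("f0.npy",f0)
robot.line_to(tcp(y,.118),vel=.08); st()
for z in (.113,.110,.107,.105):
    robot.line_to(tcp(y,z),vel=.03); f=st(z)
    if f[2]-f0[2]>9: break
E
```

```text
above 8.65 [ 0.34 -0.12 -1.42] [-0.009 -0.013 -0.009] [0.4691 0.2183 0.1499]
 9.28 [-0.13  0.3  -1.39] [-0.007 -0.022 -0.01 ] [0.4691 0.2196 0.1184]
0.113 9.68 [-0.03 -0.13 -1.8 ] [-0.007 -0.002  0.008] [0.4687 0.2196 0.1131]
0.11 10.02 [-0.26  0.04 -1.74] [ 0.028  0.015 -0.016] [0.4686 0.2196 0.1099]
0.107 10.35 [ 0.67  0.33 -0.37] [ 0.037 -0.144 -0.002] [0.4688 0.2196 0.1071]
0.105 10.68 [ 0.41 -0.43  3.92] [-0.045  0.075 -0.024] [0.4688 0.2196 0.1052]
```

Prongs are in: the first force came only at z≈0.107, where the head should meet the ring; prongs on the face would have touched at about 0.114. Now I turn clockwise, watching the moment.

```bash
python3 - <<'E'
from h import *
f0=np.load("f0.npy"); y0=np.radians(-83); a=0
def go(a):
    y=y0-a; robot.line_to(tcp(y,.105),attitude=down(y),vel=.05)
def mz():
    v=[]
    for _ in range(3): robot.wait(.02); s=robot.read_state(); v.append(np.r_[s["ft_force"],s["ft_torque"][2]])
    v=np.mean(v,0)-np.r_[f0[:3],f0[5]]; return v,s["t"]
while a<1.15:
    a+= .1 if a<.35 else .02
    go(a); v,t=mz(); print(round(a,2),round(t,2),v[:3].round(1),v[3].round(3))
    if v[3]>.40 or v[2]>12 or np.hypot(*v[:2])>15 or t>40: break
np.save("a.npy",a)
E
```

```text
0.1 10.98 [ 0.1 -0.   5. ] -0.019
0.2 11.28 [ 1.2 -0.2  5.4] 0.04
0.3 11.58 [ 1.8 -0.8  5.2] 0.051
0.4 11.88 [ 2.4 -0.2  5.3] 0.034
0.42 12.18 [ 3.1 -0.9  5.2] 0.145
0.44 12.48 [ 4.5 -1.   5.2] 0.149
0.46 12.78 [ 4.4 -0.7  5.3] 0.148
0.48 13.08 [ 4.5 -1.1  5.1] 0.156
0.5 13.38 [ 4.6 -0.9  5.3] 0.134
0.52 13.68 [ 4.6 -0.9  5.7] 0.158
0.54 13.98 [ 5.  -0.9  5.2] 0.143
0.56 14.28 [ 4.8 -0.8  5.1] 0.119
0.58 14.58 [ 5.2 -1.1  5.2] 0.14
0.6 14.88 [ 4.8 -0.8  5.3] 0.141
0.62 15.18 [ 5.  -1.2  5.1] 0.105
0.64 15.48 [ 4.4 -0.9  5.2] 0.139
0.66 15.78 [ 5.1 -0.7  5.5] 0.159
0.68 16.08 [ 5.  -1.1  4.9] 0.127
0.7 16.38 [ 5.4 -0.8  5.4] 0.116
0.72 16.68 [ 5.3 -1.6  5.3] 0.158
0.74 16.98 [ 5.  -1.7  5.8] 0.142
0.76 17.28 [ 5.1 -0.9  5.4] 0.125
0.78 17.58 [ 5.  -1.1  5.2] 0.141
0.8 17.88 [ 4.7 -1.6  5.2] 0.125
0.82 18.18 [ 5.2 -1.5  5.5] 0.158
0.84 18.48 [ 5.2 -1.6  4.8] 0.164
0.86 18.78 [ 5.2 -1.5  5.1] 0.132
0.88 19.08 [ 5.7 -2.   4.9] 0.104
0.9 19.38 [ 4.9 -1.6  4.6] 0.131
0.92 19.68 [ 5.2 -1.6  4.8] 0.165
0.94 19.98 [ 5.1 -1.4  4.6] 0.141
0.96 20.28 [ 5.3 -1.9  5.2] 0.147
0.98 20.58 [ 5.6 -1.8  5. ] 0.132
1.0 20.88 [ 5.5 -2.   5.2] 0.153
1.02 21.18 [ 5.2 -2.   5.2] 0.139
1.04 21.48 [ 5.4 -2.1  5.2] 0.352
1.06 21.78 [ 5.4 -2.2  5.2] 0.618
```

Snug: about 0.62 N m measured, against roughly 0.14 N m of running friction. Now I relieve it into the hole slack, lift off and look.

```bash
python3 - <<'E'
from h import *
import pickle
f0=np.load("f0.npy"); y0=np.radians(-83); a=float(np.load("a.npy"))
for b in (.04,.08,.11):
    y=y0-a+b; robot.line_to(tcp(y,.105),attitude=down(y),vel=.05); f=st(b)-f0; print(f[5].round(3))
robot.line_to(tcp(y,.16),vel=.06); st("up")
yr=np.radians(-93)
robot.goto([.45,.1,.2],down(yr)); p=eyes.capture("wrist"); save(p,"w4",scale=1.4); pickle.dump(p,open("w4.pkl","wb"))
robot.goto([.4740,-.0665,.125],down(yr)); st("over rest")
p=eyes.capture("wrist"); save(p,"w5"); pickle.dump(p,open("w5.pkl","wb"))
E
```

```text
0.04 22.12 [ 5.23 -1.96  3.98] [-0.487 -1.283  0.132] [0.47   0.219  0.1051]
0.141
0.08 22.45 [ 2.78 -0.92  3.27] [-0.176 -0.815  0.104] [0.4693 0.2192 0.1049]
0.113
0.11 22.78 [1.34 0.27 4.  ] [ 0.022 -0.306  0.034] [0.4691 0.2193 0.1049]
0.043
up 23.93 [-0.33  0.12 -1.74] [ 0.008 -0.015  0.013] [0.4692 0.2192 0.1596]
over rest 25.79 [-0.19  0.05 -1.76] [ 0.042 -0.009  0.006] [ 0.4743 -0.0654  0.1254]
```

View pics/w5.png

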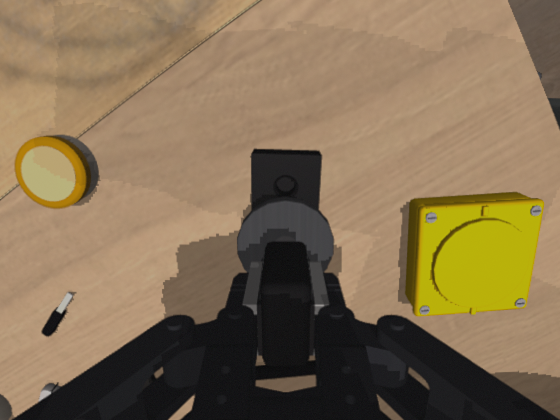

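The view over the rest is the same as just after the lift: head at (285,238), rest hole at (285,185). I lower the spanner and release it.

```bash
python3 - <<'E'
from h import *
import pickle
for z in (.098,.092,.087,.085,.0835):
    robot.line_to([.4740,-.0665,z],vel=.06); f=st(z)
    if f[2]>4: print("contact"); break
print(f[2])
E
```

```text
0.098 26.52 [-0.09  0.08 -1.78] [ 0.008  0.004 -0.013] [ 0.4742 -0.0666  0.0982]
0.092 26.86 [-0.01  0.28 -1.4 ] [-0.011  0.008  0.02 ] [ 0.4739 -0.0665  0.092 ]
0.087 27.19 [ 0.64  0.   -1.9 ] [ 0.009 -0.016  0.014] [ 0.4739 -0.0665  0.0869]
0.085 27.52 [ 0.1  -0.19 -1.7 ] [ 0.004  0.005 -0.002] [ 0.474  -0.0665  0.085 ]
0.0835 27.86 [ 0.2  -0.09 -1.55] [-0.002 -0.004  0.011] [ 0.474  -0.0665  0.0835]
-1.5484946431219995
```

```bash
python3 - <<'E'
from h import *
import pickle
robot.line_to([.4740,-.0665,.0825],vel=.03); st("down")
robot.open_jaws(); robot.wait(.3); st("open")
robot.line_to([.4740,-.0665,.19],vel=.12)
robot.goto([.42,.10,.33],down(np.pi)); 
p=eyes.capture("wrist"); save(p,"w6",scale=1.4); pickle.dump(p,open("w6.pkl","wb"))
C=cloud(p); m=(C[...,2]>.095)&(C[...,2]<.11)&(abs(C[...,0]-.474)<.05)&(abs(C[...,1]+.066)<.05)
r=cv2.minAreaRect((C[m][:,:2]*1000).astype(np.float32)); print(r,C[m][:,2].mean()); st()
E
```

```text
down 28.19 [-0.51  0.09  3.02] [ 0.025  0.21  -0.015] [ 0.4742 -0.0665  0.0827]
open 29.24 [-0.22  0.06 -0.13] [0.025 0.001 0.013] [ 0.474  -0.0665  0.0825]
((472.89105224609375, -65.77436065673828), (36.18967056274414, 17.246156692504883), 85.97126007080078) 0.1015022874940776
 32.07 [ 0.2  -0.19 -0.39] [-0.025 -0.01  -0.001] [0.42   0.0998 0.3297]
```

View pics/w6.png

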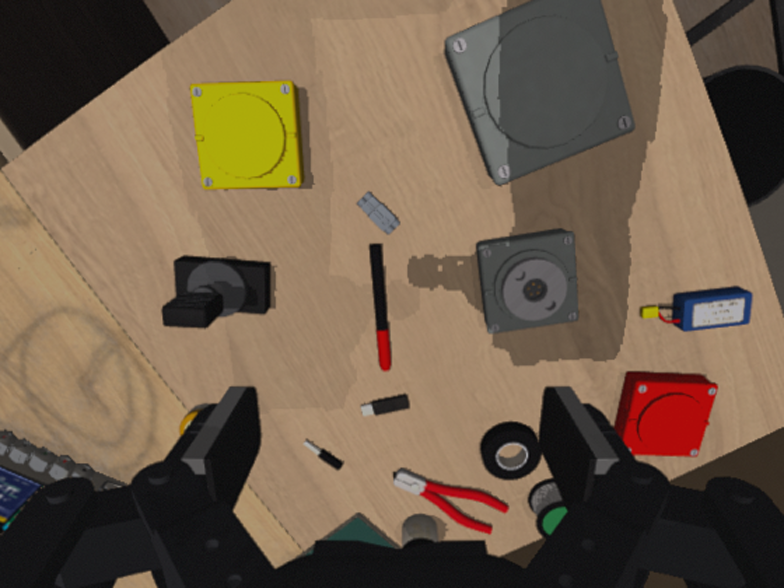

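The spanner stands in its rest with its grip top at 0.1015 m (expected 0.102). The ring holes are now at (519,273) and (551,303), a turn of about 0.9 rad clockwise. Handing in.

```bash
python3 -c "
from h import *
robot.sign_off()"
```

```text
the job is handed in; nothing more can be done
```

The lock ring of the small grey enclosure is turned clockwise to its stop and snug, the spanner is back in its rest, and the job is handed in. The arm finished at about 32 s of the 72 s allowed.

- **Seating:** Both prongs went straight into the holes. The first contact came at head height, not face height, and I pressed with only about 5 N.
- **Turning:** The ring ran at about 0.14 N m until the stop. The moment then climbed to 0.35 and 0.62 N m over the last two 0.02 rad steps, which is within the snug range (0.35 to 0.8 N m) but a little above half a newton metre. I relieved the load within the hole slack before lifting off.
- **Last checks:** The last picture shows the ring turned about 0.9 rad and the spanner upright. Its grip top is at 0.1015 m (expected 0.102 m), its position and bearing are within about 2.5 mm and 1 degree of the start, and nothing touches the robot.

No check failed. I could not read the ring's joint angle directly, so "fully home" rests on the sharp rise in moment and that picture.

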